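Put the full spray can in the job tray

TASK

Two identical blue-and-white spray cans stand on the bench; one is full and the other is empty, which you can tell only by lifting. Stand the full can in the shallow blue tray and leave the empty one standing upright on the bench, outside the tray. Set the cans down gently and do not knock either of them over.

Things in the scene. Friction and masses are not known exactly. Their poses are not given: they have to be found in the camera images.
- can_a_center (a point): one of two identical-looking aerosol cans, blue above and white below, upright on the bench: 161 mm tall, 48 to 50 mm across, the cap (top 28 mm) 46 mm. The full can weighs 0.40 to 0.50 kg, the empty one 0.07 to 0.11 kg; their places are swapped at random, so which is which can only be felt. This point is on the can's axis 80 mm above its underside; z is that axis, up
- can_b_center (a point): one of two identical-looking aerosol cans, blue above and white below, upright on the bench: 161 mm tall, 48 to 50 mm across, the cap (top 28 mm) 46 mm. The full can weighs 0.40 to 0.50 kg, the empty one 0.07 to 0.11 kg; their places are swapped at random, so which is which can only be felt. This point is on the can's axis 80 mm above its underside; z is that axis, up
- tray_floor (a point): centre of the floor of a square blue sheet-steel tray fixed to the bench, 150 x 150 mm outside, 144 x 144 mm inside, with a black rubber pad as its floor; this point is on the pad's top, 6 mm above the bench; the rim stands 25 mm above the bench; x and y run along the sides, z up
There are look-alikes about, which are no part of the job. Leave any brown or pink look-alike of the part that bears can_a_center alone.

How it is judged:
By the outcome, as a careful person would: the job done as asked, in the order asked, and still so for the second after the job is handed in, with the robot touching nothing.
It also fails if it takes over 61 s, if anything falls off the work surface, if the arm or the gripper's body presses on something with over 40 N, if the wrist force passes 120 N, or if a joint passes its speed limit or range.

ROBOT

A 6-joint arm with a two-finger parallel gripper is mounted at the origin on a cart in front of the work surface, level with it; the furniture and walls round the work are solid. World frame = base frame: x ahead of the robot, y to its left, z up, the work surface at z = 0. Lengths are in m, angles in rad, forces in N, time in s.
With the tool pointing down it reaches from about 0.25 to 0.725 m from the base axis. Payload 4 kg.
Tool frame: the origin (TCP) lies between the finger pads; the fingertips stand 8 mm ahead of it and the grasp point (between the pads) lies 11 mm behind it; z points along the fingers, y is the direction in which the jaws open and shut (so a half turn about z gives the same grasp; the last joint's range is limited). The gripper opens to 85 mm and grips with 20 to 120 N. Pads are 22 mm wide; open, the fingers measure 114 mm over their backs; the gripper's body (76 mm by 85 mm) begins 54 mm behind the grasp point. The pads swing forward as they close: fully open they stand 13 mm farther back than shut.
Start: joints at [-1.104, 0.241, 0.005, 1.335, 0, 1.571], TCP at [0.225, -0.447, 0.239] pointing down, gripper open.
Joint ranges: [-2.72, 2.72], [-1.05, 1.87], [-1.09, 1.28], [-1.99, 2.15], [-1.42, 1.44], [-3.14, 3.14]. Speed limits (rad/s): [2.79, 2.79, 3.14, 3.14, 3.14, 3.14].

INTERFACE

Orientations are given as a unit quaternion [x, y, z, w].
In Python, from workcell import * gives the robot as it stands.
- The arm moves only by the tool send_rows, never from a script. Its argument "increments" is a list that holds one entry, the list of rows, each a list of 6 numbers: the shift along the tool's x, y, z in units of 50 mm (1.0 is 50 mm), then the turn, a rotation vector about the tool's x, y, z in units of 10 degrees (1.0 is 10 degrees). In form: [[[x, y, z, ax, ay, az], ...]]. A call has 1 to 8 rows; each row shifts and turns the commanded pose from where the row before left it, along the tool's axes as they then stand; what a row does not reach is not made up. A row lasts 1/8 s, in which the tool goes at most 62.5 mm and 10.7 degrees, less where a joint would pass 70% of its speed; a pose out of reach is approached as far as the arm can. A call with a number of a shift or a turn outside -1 to 1 is refused whole. A call with a gripper value outside its range is refused whole. "grip" is the closure, from 0 (fully open) to 1 (shut), set as the call begins (left out, the last holds). The fingers move at their own pace and stop on an object; the grip force is fixed at half the most. Time passes only in rows, so rows that do not move let the fingers close. It gives the time, the measured TCP pose, the force and the opening at its end, in the units of the state.
- get_obs(): the state, without advancing time (a new reading comes with each control period).
- camera(name): name is "side" or "top" or "wrist"; returns a dict with "color" (420x560x3 uint8, red, green, blue), "z_map" (420x560 float32, m along the optical axis (not along the pixel's ray), 0 where there is no reading), "intrinsics" (3x3 intrinsics, pixels), "pose" (4x4, takes a point from camera to world coordinates); the wrist camera has in their place "mount" (4x4, takes a point from camera to tool coordinates, whose origin is the TCP and whose axes are the flange's). Camera axes: x right, y down, z forward; pixel columns grow to the right and rows downward; lengths in m; the calibration is good to about 2 mm. A picture is of the moment at which its call begins: read the wrist's pose just before it.
- job_done(): hands the job in, once; it reports no verdict.
The state is a dict: "clock": time; "joint_pos": joint angles; "joint_vel": joint speeds; "tau": joint torques, N m; "eef_pos": TCP position; "tool_rot": TCP orientation; "ft_force": force on the tool from outside, world axes, zero at the start; "ft_torque": the same for the moment, N m; "grip_width": finger opening in m.
Only numpy, scipy, OpenCV 4.12 (cv2) and the standard library are available. Lean on these libraries where they do the work, as an engineer would, in place of code of your own. Each camera call takes 0.05 s, during which the arm holds its last target.

## Working session

There is one attempt and no reset: what is moved stays moved. The work goes in short steps, Python scripts to look and compute and a tool call to move; the robot and the scene stay as the last step left them, time stands still between calls to the robot, and variables do not carry over. Pictures are saved under pics/ and viewed, and the job is handed in when it is done.

Besides the shell and the picture viewer there is one more tool, called after "Request:" by a JSON object that holds its "op" and its "data". send_rows: Moves the arm, as the interface text tells. Its arguments: {"type":"object","properties":{"increments":{"type":"array"},"grip":{"type":"number"}},"required":["increments"]}

```bash
ls; mkdir -p pics
python3 - <<'E'
from workcell import *
import cv2,numpy as np
print(get_obs())
for n in ["side","top"]:
    c=camera(n); cv2.imwrite(f"pics/{n}0.png",c["color"][:,:,::-1]); np.savez(f"{n}0.npz",**{k:v for k,v in c.items()})
    print(n,c["intrinsics"],c["pose"])
E
```

```text
pics
{'clock': 0.0, 'joint_pos': array([-1.10403848e+00,  2.41444488e-01,  3.77119429e-03,  1.33521423e+00,
       -8.53483513e-06,  1.57078254e+00]), 'joint_vel': array([-0.00012868,  0.00032856,  0.00029093, -0.00011801, -0.00049873,
       -0.00079128]), 'tau': array([ 7.53433997e-04, -3.72318578e+01,  2.52408582e+01,  1.68231520e-02,
        1.59944721e-04,  8.95713413e-06]), 'eef_pos': array([ 0.22472494, -0.44598233,  0.23841513]), 'tool_rot': array([ 9.72888393e-01,  2.31272742e-01, -2.45956804e-04, -1.01626989e-03]), 'ft_force': array([-0.09762812,  0.68780652,  0.6659915 ]), 'ft_torque': array([0.0250927 , 0.03206057, 0.02789203]), 'grip_width': 0.08513912208307048}
side [[408.48194959   0.         284.80335728]
 [  0.         408.48194959 210.30773613]
 [  0.           0.           1.        ]] [[-0.98475896  0.11984228 -0.12604612  0.61503725]
 [ 0.17265778  0.58628903 -0.79148876  0.67980686]
 [-0.02095436 -0.80118849 -0.59804508  0.60301813]
 [ 0.          0.          0.          1.        ]]
top [[415.31086854   0.         280.4836817 ]
 [  0.         415.31086854 216.472599  ]
 [  0.           0.           1.        ]] [[-0.00780933 -0.98881333  0.14895372  0.35095336]
 [-0.99995911  0.00704296 -0.00567181 -0.0059856 ]
 [ 0.00455928 -0.14899193 -0.9888279   1.10008002]
 [ 0.          0.          0.          1.        ]]
```

View pics/side0.png

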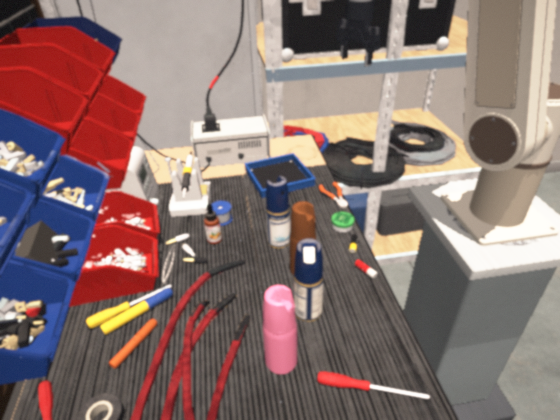

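View pics/top0.png

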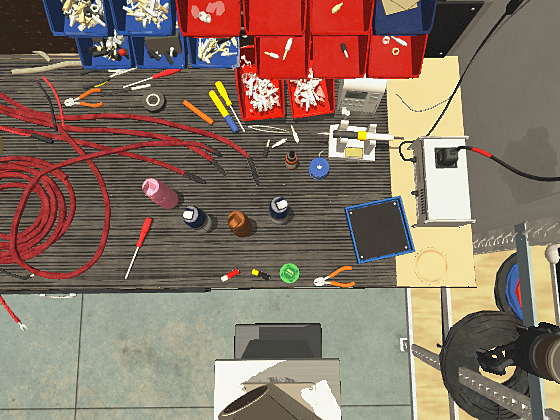

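The side view shows blue/white cans at (278,210) and (309,280), with brown at (302,240), pink at (280,330) and the tray at (280,175). In the top view the cans are at (195,217) and (279,208), brown at (240,222), pink at (158,192) and the tray at (380,228). Other possible confusions are the small blue lid at (318,168) and the bottle at (291,158). I'm choosing the two cans with dark blue tops.

```bash
cat > h.py <<'E'
import numpy as np,cv2
def world(c):
    K=c["intrinsics"];T=c["pose"];z=c["z_map"];h,w=z.shape
    u,v=np.meshgrid(np.arange(w),np.arange(h))
    p=np.stack([(u-K[0,2])/K[0,0]*z,(v-K[1,2])/K[1,1]*z,z],-1)
    P=p@T[:3,:3].T+T[:3,3]; P[z==0]=np.nan
    return P
def ray(c,u,v,zz):
    K=c["intrinsics"];T=c["pose"]
    d=T[:3,:3]@np.array([(u-K[0,2])/K[0,0],(v-K[1,2])/K[1,1],1]);o=T[:3,3]
    return o+d*(zz-o[2])/d[2]
def circ(P):
    A=np.c_[2*P[:,:2],np.ones(len(P))];b=(P[:,:2]**2).sum(1)
    s=np.linalg.lstsq(A,b,rcond=None)[0];return s[:2],np.sqrt(s[2]+s[0]**2+s[1]**2)
E
python3 - <<'E'
from h import *
t=dict(np.load("top0.npz"));s=dict(np.load("side0.npz"))
Pt=world(t);Ps=world(s)
for nm,g in [("L",(195,217)),("R",(279,208)),("brown",(240,222)),("pink",(158,192))]:
    c=ray(t,*g,0.14)
    for n,P in (("top",Pt),("side",Ps)):
        d=np.hypot(P[...,0]-c[0],P[...,1]-c[1])<0.05
        m=d&(P[...,2]>0.15)&(P[...,2]<.175); Q=P[m]
        b=P[d&(P[...,2]>0.03)&(P[...,2]<.125)]
        print(nm,n,"guess",c.round(3),"cap n",len(Q),Q.mean(0).round(4),Q[:,2].max().round(4),"mid",((Q[:,:2].min(0)+Q[:,:2].max(0))/2).round(4),"ext",np.ptp(Q[:,:2],axis=0).round(3),"bodycirc",circ(b) if len(b)>20 else None,len(b))
hsv=cv2.cvtColor(t["color"],cv2.COLOR_RGB2HSV)
m=cv2.inRange(hsv,(100,120,60),(125,255,255));m[:190]=0;m[:,:335]=0;m[270:]=0;m[:,420:]=0
cn=max(cv2.findContours(m,0,2)[0],key=cv2.contourArea);r=cv2.minAreaRect(cn);bx=cv2.boxPoints(r)
w=np.array([ray(t,*p,0.025) for p in bx]);print(r,w.round(3),w.mean(0),np.linalg.norm(w-np.roll(w,1,0),axis=1))
im=t["color"][150:270,140:430,::-1];cv2.imwrite("pics/crop.png",cv2.resize(im,None,fx=2.7,fy=2.7))
E
```

```text
L top guess [0.496 0.188 0.14 ] cap n 186 [0.4986 0.1905 0.1591] 0.1674 mid [0.4997 0.1944] ext [0.04  0.037] bodycirc (array([0.49955648, 0.1959702 ]), np.float64(0.02463485025252403)) 194
L side guess [0.496 0.188 0.14 ] cap n 319 [0.5007 0.1956 0.1575] 0.163 mid [0.5014 0.1966] ext [0.041 0.036] bodycirc (array([0.50119075, 0.19693288]), np.float64(0.024603976951277872)) 1163
R top guess [ 0.516 -0.008  0.14 ] cap n 176 [ 0.5183 -0.0037  0.1593] 0.1656 mid [ 0.5208 -0.0069] ext [0.04  0.039] bodycirc (array([ 0.52026135, -0.00816881]), np.float64(0.02457017487102859)) 139
R side guess [ 0.516 -0.008  0.14 ] cap n 199 [0.5214 0.0015 0.1573] 0.1627 mid [ 0.5227 -0.0067] ext [0.04  0.042] bodycirc (array([ 0.52215549, -0.00710753]), np.float64(0.024317896181136875)) 873
brown top guess [0.483 0.083 0.14 ] cap n 184 [0.4898 0.0868 0.1593] 0.1678 mid [0.4872 0.0911] ext [0.039 0.042] bodycirc (array([0.48740774, 0.09036057]), np.float64(0.024621601311684352)) 133
brown side guess [0.483 0.083 0.14 ] cap n 259 [0.4918 0.0923 0.1572] 0.1627 mid [0.4894 0.0941] ext [0.041 0.04 ] bodycirc (array([0.48998996, 0.09012442]), np.float64(0.024429087188126683)) 452
pink top guess [0.556 0.277 0.14 ] cap n 191 [0.5678 0.2853 0.159 ] 0.166 mid [0.5649 0.2889] ext [0.041 0.04 ] bodycirc (array([0.56494233, 0.28835544]), np.float64(0.02452339649416082)) 276
pink side guess [0.556 0.277 0.14 ] cap n 472 [0.5697 0.2906 0.1575] 0.1627 mid [0.5665 0.2901] ext [0.041 0.041] bodycirc (array([0.56648335, 0.28975555]), np.float64(0.024487828156508056)) 1318
((379.0252685546875, 229.10952758789062), (58.388519287109375, 59.2130012512207), 77.00537872314453) [[ 0.536 -0.178  0.025]
 [ 0.571 -0.332  0.025]
 [ 0.42  -0.358  0.025]
 [ 0.387 -0.208  0.025]] [ 0.47854126 -0.26902431  0.025     ] [0.15173873 0.15753547 0.15268034 0.15432168]
```

View pics/crop.png

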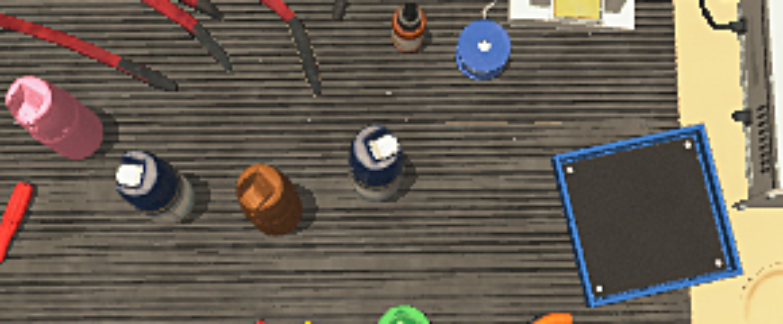

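The crop confirms two blue/white cans. L is at (0.500, 0.197), R at (0.521, -0.008), brown between them at (0.489, 0.090), and the fitted radii of 24.5 mm match. The tray is at (0.479, -0.269). I'll lift R first, with the jaws along world x so they stay clear of brown.

```bash
cat > plan.py <<'E'
from workcell import *
import sys,numpy as np,json
from scipy.spatial.transform import Rotation as R
def plan(target,yaw,n,q=None,p=None):
    # yaw: angle of tool y axis in world, tool pointing down
    o=get_obs(); p=o["eef_pos"] if p is None else p
    r=R.from_quat(o["tool_rot"])
    y=np.array([np.cos(yaw),np.sin(yaw),0]);z=np.array([0,0,-1.]);x=np.cross(y,z)
    g=R.from_matrix(np.c_[x,y,z])
    dv=(r.inv()*g).as_rotvec()
    st=R.from_rotvec(dv/n); rows=[]
    p0=p.copy(); 
    for k in range(n):
        want=p0+(target-p0)*(k+1)/n
        sh=r.inv().apply(want-p)/0.05
        row=[round(float(a),2) for a in sh]+[round(float(a),2) for a in np.degrees(dv/n)/10]
        p=p+r.apply(np.array(row[:3])*0.05); r=r*R.from_rotvec(np.radians(10*np.array(row[3:])))
        rows.append(row)
    print(o["clock"],o["eef_pos"].round(4),o["ft_force"].round(2),round(o["grip_width"],4))
    for i in range(0,n,8): print(json.dumps([rows[i:i+8]]))
    print("end",p.round(4))
if __name__=="__main__":
    a=list(map(float,sys.argv[1:])); plan(np.array(a[:3]),np.radians(a[3]),int(a[4]))
E
python3 plan.py 0.521 -0.0076 0.24 0 15
```

```text
0.1 [ 0.2248 -0.446   0.2385] [-0.08  0.71  0.63] 0.0855
[[[0.62, -0.34, -0.0, -0.0, -0.0, -0.42], [0.64, -0.3, -0.0, -0.0, -0.0, -0.42], [0.66, -0.25, -0.0, -0.0, -0.0, -0.42], [0.67, -0.21, -0.01, -0.0, -0.0, -0.42], [0.69, -0.15, 0.0, -0.0, -0.0, -0.42], [0.7, -0.1, 0.0, -0.0, -0.0, -0.42], [0.7, -0.05, 0.0, -0.0, -0.0, -0.42], [0.71, 0.01, -0.0, -0.0, -0.0, -0.42]]]
[[[0.7, 0.05, -0.0, -0.0, -0.0, -0.42], [0.7, 0.1, -0.0, -0.0, -0.0, -0.42], [0.69, 0.16, -0.0, -0.0, -0.0, -0.42], [0.67, 0.21, -0.01, -0.0, -0.0, -0.42], [0.66, 0.25, 0.0, -0.0, -0.0, -0.42], [0.64, 0.3, 0.0, -0.0, -0.0, -0.42], [0.61, 0.35, -0.0, -0.0, -0.0, -0.42]]]
end [ 0.5209 -0.0076  0.24  ]
```

Request:
{"op": "send_rows", "data": {"increments": [[[0.62, -0.34, 0, 0, 0, -0.42], [0.64, -0.3, 0, 0, 0, -0.42], [0.66, -0.25, 0, 0, 0, -0.42], [0.67, -0.21, 0, 0, 0, -0.42], [0.69, -0.15, 0, 0, 0, -0.42], [0.7, -0.1, 0, 0, 0, -0.42], [0.7, -0.05, 0, 0, 0, -0.42], [0.71, 0.01, 0, 0, 0, -0.42]]], "grip": 0}}

```text
clock: 1.1
eef_pos: [0.3835, -0.2116, 0.239]
tool_rot: [0.864, 0.504, -0.0, -0.0]
ft_force: [-0.2, -0.6, 0.8]
grip_width: 0.0854
```

Request:
{"op": "send_rows", "data": {"increments": [[[0.7, 0.05, 0, 0, 0, -0.42], [0.7, 0.1, 0, 0, 0, -0.42], [0.69, 0.16, 0, 0, 0, -0.42], [0.67, 0.21, 0, 0, 0, -0.42], [0.66, 0.25, 0, 0, 0, -0.42], [0.64, 0.3, 0, 0, 0, -0.42], [0.61, 0.35, 0, 0, 0, -0.42], [0, 0, 0, 0, 0, 0]]]}}

```text
clock: 2.1
eef_pos: [0.5218, -0.0063, 0.2384]
tool_rot: [0.708, 0.707, -0.0, -0.0]
ft_force: [-0.8, 0.9, -0.4]
grip_width: 0.0855
```

```bash
python3 plan.py 0.521 -0.0076 0.106 0 6
python3 - <<'E'
from workcell import *
import cv2
o=get_obs();print(o["ft_force"])
c=camera("wrist");cv2.imwrite("pics/w1.png",c["color"][:,:,::-1]);print(c["mount"])
E
```

```text
2.1 [ 0.5218 -0.0063  0.2384] [-0.81  0.88 -0.4 ] 0.0855
[[[-0.0, -0.0, 0.44, -0.0, -0.0, -0.0], [-0.01, -0.0, 0.44, -0.0, -0.0, -0.0], [-0.0, -0.01, 0.44, -0.0, -0.0, -0.0], [-0.01, 0.0, 0.45, -0.0, -0.0, -0.0], [-0.0, -0.0, 0.44, -0.0, -0.0, -0.0], [-0.01, -0.0, 0.44, -0.0, -0.0, -0.0]]]
end [ 0.5211 -0.0077  0.1059]
[-0.80852449  0.87857121 -0.39667348]
[[-1.06832776e-03 -9.57077296e-01 -2.89830826e-01  7.43686082e-02]
 [ 9.99999413e-01 -1.07562342e-03 -1.34120923e-04  1.57923333e-03]
 [-1.83384733e-04 -2.89830799e-01  9.57077883e-01 -1.35180285e-01]
 [ 0.00000000e+00  0.00000000e+00  0.00000000e+00  1.00000000e+00]]
```

View pics/w1.png

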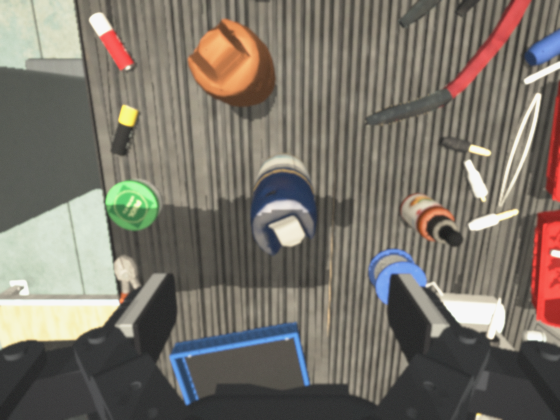

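The can is centred between the fingers at column 284, brown is clear at (235,60). I'm going down.

Request:
{"op": "send_rows", "data": {"increments": [[[0, 0, 0.44, 0, 0, 0], [-0.02, -0.02, 0.44, 0, 0, 0], [0, 0, 0.44, 0, 0, 0], [0, 0, 0.45, 0, 0, 0], [0, 0, 0.45, 0, 0, 0], [0, 0, 0.44, 0, 0, 0], [0, 0, 0, 0, 0, 0], [0, 0, 0, 0, 0, 0]]]}}

```text
clock: 3.15
eef_pos: [0.5203, -0.0097, 0.1071]
tool_rot: [0.709, 0.705, 0.0, 0.0]
ft_force: [0.6, -0.4, 1.4]
grip_width: 0.0855
```

Request:
{"op": "send_rows", "data": {"increments": [[[0, 0, 0, 0, 0, 0], [0, 0, 0, 0, 0, 0], [0, 0, 0, 0, 0, 0], [0, 0, 0, 0, 0, 0], [0, 0, 0, 0, 0, 0], [0, 0, 0, 0, 0, 0], [0, 0, 0, 0, 0, 0], [0, 0, 0, 0, 0, 0]]], "grip": 1}}

```text
clock: 4.15
eef_pos: [0.5213, -0.0091, 0.1077]
tool_rot: [0.709, 0.706, 0.001, 0.001]
ft_force: [-0.1, -0.2, 4.8]
grip_width: 0.0446
```

Run:
```python
from workcell import *
o=get_obs();print(o)
```

```text
{'clock': 4.15, 'joint_pos': array([-1.73124066e-02,  3.75264333e-01, -1.66850752e-01,  1.02562954e+00,
       -1.13252731e-04,  1.55786350e+00]), 'joint_vel': array([-0.00063393,  0.00030801, -0.00186307,  0.00058504,  0.00082341,
       -0.00023936]), 'tau': array([ 6.97556301e-02, -3.78688610e+01,  2.03910398e+01, -3.17620067e-02,
        4.31573472e-02,  8.71983575e-04]), 'eef_pos': array([ 0.52134477, -0.00906011,  0.10768401]), 'tool_rot': array([0.70865274, 0.70555579, 0.00102186, 0.00113456]), 'ft_force': array([-0.12502872, -0.19190713,  4.78397142]), 'ft_torque': array([-0.04583518,  0.12582304, -0.03979275]), 'grip_width': 0.04462625682039542}
```

Request:
{"op": "send_rows", "data": {"increments": [[[0, 0, -0.1, 0, 0, 0], [0, 0, -0.2, 0, 0, 0], [0, 0, -0.2, 0, 0, 0], [0, 0, -0.2, 0, 0, 0], [0, 0, -0.1, 0, 0, 0], [0, 0, 0, 0, 0, 0], [0, 0, 0, 0, 0, 0], [0, 0, 0, 0, 0, 0]]]}}

```text
clock: 5.15
eef_pos: [0.5198, -0.009, 0.1459]
tool_rot: [0.709, 0.706, -0.0, -0.0]
ft_force: [-0.0, 0.2, -4.2]
grip_width: 0.0442
```

Run:
```python
from workcell import *
import cv2
for i in range(4):
    c=camera("side" if i%2 else "wrist");print(get_obs()["ft_force"],get_obs()["tau"].round(2))
    cv2.imwrite(f"pics/l{i}.png",c["color"][:,:,::-1])
```

```text
[-0.59436123 -0.28313362 -4.37519527] [-0.000e+00 -4.252e+01  2.507e+01  1.000e-02  0.000e+00  0.000e+00]
[ 0.07270553  0.50181239 -5.04777467] [-0.000e+00 -4.249e+01  2.505e+01  1.000e-02  0.000e+00  0.000e+00]
[ 0.41670952  1.15837689 -4.55115566] [-0.000e+00 -4.247e+01  2.504e+01  1.000e-02  0.000e+00 -0.000e+00]
[-0.10481154 -0.04980311 -4.13072045] [-0.000e+00 -4.245e+01  2.503e+01  1.000e-02  0.000e+00  0.000e+00]
```

View pics/l3.png

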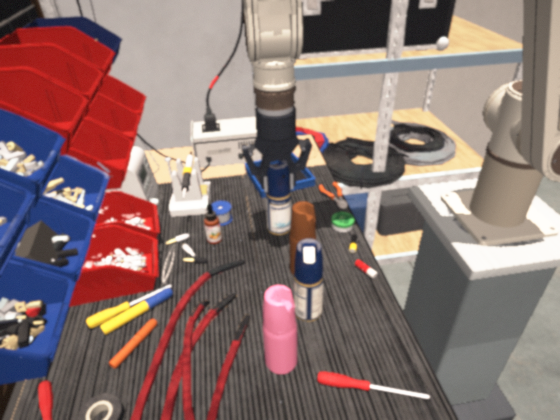

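The lift reads about -4.4 N, which is 0.45 kg, so R is the full can. In the picture it hangs upright, (279,200), and the others are undisturbed. I'll carry it to the tray.

```bash
python3 plan.py 0.479 -0.269 0.19 0 12
```

```text
5.35 [ 0.52   -0.009   0.1461] [-0.1  -0.05 -4.13] 0.0439
[[[-0.43, -0.07, -0.07, -0.0, -0.0, -0.0], [-0.44, -0.06, -0.08, -0.0, -0.0, -0.0], [-0.43, -0.07, -0.07, -0.0, -0.0, -0.0], [-0.43, -0.07, -0.07, -0.0, -0.0, -0.0], [-0.44, -0.06, -0.08, -0.0, -0.0, -0.0], [-0.43, -0.07, -0.07, -0.0, -0.0, -0.0], [-0.43, -0.07, -0.07, -0.0, -0.0, -0.0], [-0.44, -0.06, -0.08, -0.0, -0.0, -0.0]]]
[[[-0.43, -0.07, -0.07, -0.0, -0.0, -0.0], [-0.44, -0.06, -0.07, -0.0, -0.0, -0.0], [-0.43, -0.07, -0.07, -0.0, -0.0, -0.0], [-0.43, -0.07, -0.08, -0.0, -0.0, -0.0]]]
end [ 0.4789 -0.2689  0.1901]
```

Ramping the speed up and down.

Request:
{"op": "send_rows", "data": {"increments": [[[-0.1, -0.02, -0.15, 0, 0, 0], [-0.2, -0.03, -0.2, 0, 0, 0], [-0.3, -0.05, -0.2, 0, 0, 0], [-0.4, -0.06, -0.15, 0, 0, 0], [-0.5, -0.08, -0.1, 0, 0, 0], [-0.5, -0.08, 0, 0, 0, 0], [-0.5, -0.08, 0, 0, 0, 0], [-0.5, -0.08, 0, 0, 0, 0]]]}}

```text
clock: 6.35
eef_pos: [0.4951, -0.1609, 0.1873]
tool_rot: [0.709, 0.705, 0.0, 0.001]
ft_force: [-0.8, 0.2, -4.0]
grip_width: 0.0445
```

Request:
{"op": "send_rows", "data": {"increments": [[[-0.5, -0.08, 0, 0, 0, 0], [-0.5, -0.08, 0, 0, 0, 0], [-0.5, -0.08, 0, 0, 0, 0], [-0.4, -0.06, 0, 0, 0, 0], [-0.2, -0.04, 0, 0, 0, 0], [-0.1, -0.02, 0, 0, 0, 0], [0, 0, 0, 0, 0, 0], [0, 0, 0, 0, 0, 0]]]}}

```text
clock: 7.35
eef_pos: [0.4771, -0.2681, 0.1862]
tool_rot: [0.708, 0.706, 0.0, -0.0]
ft_force: [-0.0, -0.1, -4.6]
grip_width: 0.044
```

```bash
python3 plan.py 0.479 -0.269 0.125 0 4;  python3 - <<'E'
from workcell import *
from h import *
for n in("top","side"):
    c=camera(n);cv2.imwrite(f"pics/t_{n}.png",c["color"][:,:,::-1])
    if n=="side":
        # lowest/edge geometry of held can
        P=world(c);d=np.hypot(P[...,0]-.479,P[...,1]+.269)<.06
        b=P[d&(P[...,2]>.03)&(P[...,2]<.15)]
        print(len(b),b.min(0),circ(b))
        for z0 in (.05,.06,.07,.08,.09,.1,.11,.12):
            q=P[d&(abs(P[...,2]-z0)<.005)];print(z0,len(q),q.mean(0).round(3) if len(q) else "")
E
```

```text
7.35 [ 0.4771 -0.2681  0.1862] [-0.   -0.08 -4.6 ] 0.044
[[[-0.0, 0.01, 0.31, -0.0, -0.0, -0.0], [-0.01, 0.01, 0.3, -0.0, -0.0, -0.0], [-0.0, 0.01, 0.31, -0.0, -0.0, -0.0], [-0.01, 0.01, 0.3, -0.0, -0.0, -0.0]]]
end [ 0.4791 -0.2691  0.1252]
478 [ 0.45544546 -0.26995708  0.07944144] (array([ 0.47785858, -0.26554252]), np.float64(0.02447725220157305))
0.05 0 
0.06 0 
0.07 0 
0.08 23 [ 0.482 -0.247  0.083]
0.09 67 [ 0.482 -0.246  0.09 ]
0.1 67 [ 0.481 -0.247  0.1  ]
0.11 73 [ 0.482 -0.247  0.11 ]
0.12 66 [ 0.481 -0.246  0.12 ]
```

View pics/t_side.png

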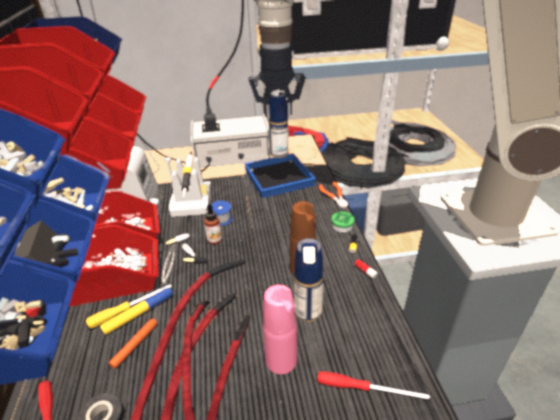

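View pics/t_top.png

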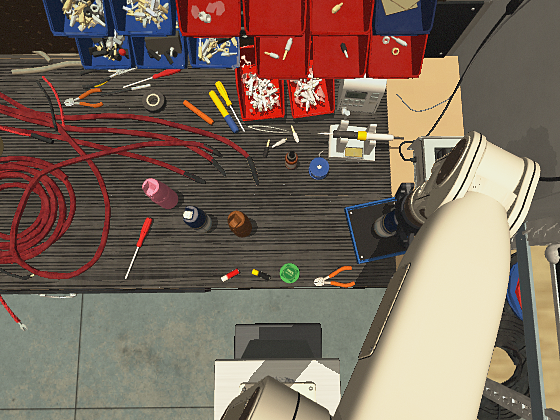

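The can hangs upright over the tray, with its underside at about 0.079 m (offset 0.108 from the TCP, as expected). I'm lowering it, and it should touch at TCP z ≈ 0.114.

Request:
{"op": "send_rows", "data": {"increments": [[[0, 0, 0.2, 0, 0, 0], [0, 0.02, 0.3, 0, 0, 0], [0, 0.02, 0.3, 0, 0, 0], [0, 0, 0.25, 0, 0, 0], [0, 0, 0.15, 0, 0, 0], [0, 0, 0.08, 0, 0, 0], [0, 0, 0, 0, 0, 0], [0, 0, 0, 0, 0, 0]]]}}

```text
clock: 8.45
eef_pos: [0.4794, -0.2691, 0.1229]
tool_rot: [0.709, 0.706, 0.0, 0.001]
ft_force: [-0.4, 0.3, -4.3]
grip_width: 0.0444
```

Request:
{"op": "send_rows", "data": {"increments": [[[0, 0, 0.02, 0, 0, 0], [0, 0, 0.02, 0, 0, 0], [0, 0, 0.02, 0, 0, 0], [0, 0, 0, 0, 0, 0]]]}}

```text
clock: 8.95
eef_pos: [0.4789, -0.2688, 0.1192]
tool_rot: [0.709, 0.706, -0.0, -0.0]
ft_force: [0.7, -0.2, -4.5]
grip_width: 0.0438
```

Request:
{"op": "send_rows", "data": {"increments": [[[0, 0, 0.02, 0, 0, 0], [0, 0, 0.02, 0, 0, 0], [0, 0, 0.02, 0, 0, 0], [0, 0, 0, 0, 0, 0]]]}}

```text
clock: 9.45
eef_pos: [0.4789, -0.2688, 0.1162]
tool_rot: [0.709, 0.706, -0.0, -0.0]
ft_force: [0.6, 0.2, -5.0]
grip_width: 0.0443
```

Request:
{"op": "send_rows", "data": {"increments": [[[0, 0, 0.02, 0, 0, 0], [0, 0, 0.02, 0, 0, 0], [0, 0, 0, 0, 0, 0]]]}}

```text
clock: 9.82
eef_pos: [0.4789, -0.2688, 0.1142]
tool_rot: [0.709, 0.706, -0.0, -0.0]
ft_force: [-0.0, -0.9, -4.5]
grip_width: 0.0444
```

Request:
{"op": "send_rows", "data": {"increments": [[[0, 0, 0.02, 0, 0, 0], [0, 0, 0, 0, 0, 0], [0, 0, 0, 0, 0, 0]]]}}

```text
clock: 10.2
eef_pos: [0.4791, -0.269, 0.1137]
tool_rot: [0.709, 0.706, 0.0, 0.0]
ft_force: [-1.5, 0.6, -1.0]
grip_width: 0.0442
```

It has touched: the load dropped from -4.5 to -1.0 N. I'm settling it slightly and releasing.

Request:
{"op": "send_rows", "data": {"increments": [[[0, 0, 0.01, 0, 0, 0], [0, 0, 0, 0, 0, 0], [0, 0, 0, 0, 0, 0]]]}}

```text
clock: 10.58
eef_pos: [0.4793, -0.2692, 0.1136]
tool_rot: [0.709, 0.706, 0.0, 0.001]
ft_force: [-0.9, 0.1, 6.3]
grip_width: 0.0443
```

Request:
{"op": "send_rows", "data": {"increments": [[[0, 0, 0, 0, 0, 0], [0, 0, 0, 0, 0, 0], [0, 0, 0, 0, 0, 0], [0, 0, 0, 0, 0, 0], [0, 0, 0, 0, 0, 0], [0, 0, 0, 0, 0, 0], [0, 0, 0, 0, 0, 0], [0, 0, 0, 0, 0, 0]]], "grip": 0}}

```text
clock: 11.58
eef_pos: [0.479, -0.2689, 0.1128]
tool_rot: [0.709, 0.706, 0.0, -0.0]
ft_force: [-0.4, -0.1, 0.2]
grip_width: 0.0855
```

Request:
{"op": "send_rows", "data": {"increments": [[[0, 0, -0.1, 0, 0, 0], [0, 0, -0.2, 0, 0, 0], [0, 0, -0.4, 0, 0, 0], [0, 0, -0.5, 0, 0, 0], [0, 0, -0.6, 0, 0, 0], [0, 0, -0.6, 0, 0, 0], [0, 0, -0.2, 0, 0, 0], [0, 0, 0, 0, 0, 0]]]}}

```text
clock: 12.58
eef_pos: [0.4793, -0.2691, 0.2434]
tool_rot: [0.709, 0.706, 0.0, 0.001]
ft_force: [0.1, 0.7, -0.4]
grip_width: 0.0855
```

Run:
```python
from workcell import *
from h import *
print(get_obs()["eef_pos"],get_obs()["ft_force"])
for n in("side","wrist"):
    c=camera(n);cv2.imwrite(f"pics/e_{n}.png",c["color"][:,:,::-1])
    if n=="side":
        P=world(c)
        for nm,x,y in(("full",.479,-.269),("empty",.5004,.1965)):
            d=np.hypot(P[...,0]-x,P[...,1]-y)<.05
            for lo,hi in((.035,.08),(.08,.13)):
                b=P[d&(P[...,2]>lo)&(P[...,2]<hi)];print(nm,len(b),circ(b))
            print("top",np.nanmax(P[d&(P[...,2]<.18)][:,2]))
```

```text
[ 0.47929348 -0.26905067  0.24343268] [ 0.0870895   0.74563682 -0.4007151 ]
full 291 (array([ 0.48073901, -0.26695394]), np.float64(0.024925507502946028))
full 335 (array([ 0.48070148, -0.26630024]), np.float64(0.02305210220407616))
top 0.16986190773533782
empty 507 (array([0.50106792, 0.19622092]), np.float64(0.025853053628980844))
empty 672 (array([0.50117637, 0.19683157]), np.float64(0.023791468331029502))
top 0.16295946032310188
```

View pics/e_side.png

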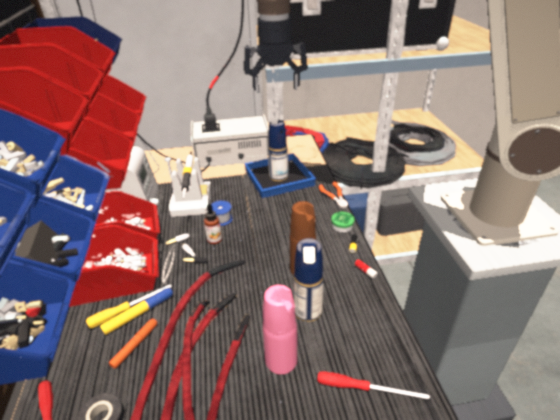

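View pics/e_wrist.png

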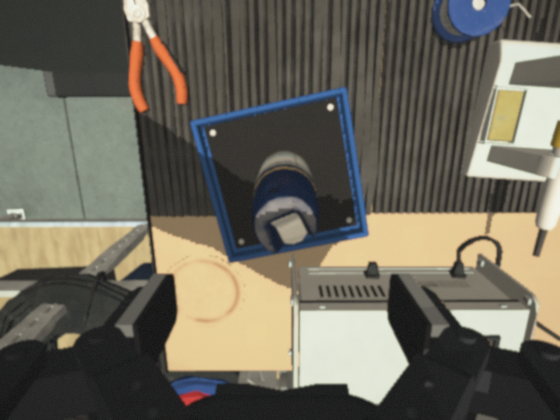

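The pictures show the full can upright near the middle of the tray (side (279,150), wrist base (284,165)). The other can is untouched at (309,280) and the gripper is clear. The 4.4 N lift can't be the empty can, which would give at most 1.1 N.

```bash
python3 -c "
from workcell import *
print(job_done(), get_obs()['clock'])"
```

```text
the job is handed in; nothing more can be done
the job is handed in; nothing more can be done
```

The full can now stands upright in the blue tray, and the empty one is still standing on the bench where it was. I handed the job in at about 13 s of the 61 s allowed.

- **Which can is full:** I lifted the blue-and-white can nearer the tray, and the wrist read about 4.4 N, or 0.45 kg. The empty can could give at most 1.1 N, so I took the other can as the empty one without lifting it.
- **Setting down:** I lowered the can in 1 mm steps until the pad took its weight. The peak reading was about 6 N, and then I released it and pulled clear.
- **Last checks:** The full can is upright at about (0.481, -0.267), within about 3 mm of the tray centre. The empty can is upright and unmoved at (0.501, 0.197), and the brown and pink cans were not touched. The gripper was about 130 mm above its release height with no load on it.
- **Readings that disagreed:** The finger opening read 44 mm on a can 48 to 50 mm across, but the grip held without slipping. The tray outline measured about 154 mm instead of 150 mm, which is small next to the clearance. The highest depth reading on the placed can was 170 mm above the bench, against 167 mm expected, which is within the depth noise.

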